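# Turn a lidded dish over onto the empty stand

## Robot

A 6-joint arm with a two-finger parallel gripper is mounted at the origin on a cart in front of the work surface, level with it; the furniture and walls round the work are solid. World frame = base frame: x ahead of the robot, y to its left, z up, the work surface at z = 0. Lengths are in mm, angles in rad, forces in N, time in s.
With the tool pointing down it reaches from about 375 to 925 mm from the base axis. Payload 5.7 kg.
Tool frame: the origin (TCP) lies on the centre line of the jaws, within the pads' length; the fingertips stand 14 mm ahead of it and the grasp point (between the pads) lies 5 mm behind it; z points along the fingers, y is the direction in which the jaws open and shut (so a half turn about z gives the same grasp; the last joint's range is limited). The gripper opens to 88 mm and grips with 3 to 60 N. Pads are 20 mm wide; open, the fingers measure 115 mm over their backs; the gripper's body (75 mm by 178 mm) begins 61 mm behind the grasp point.
Start: joints at [-1.276, 0.359, 1.51, -0, 1.272, -0.115], TCP at [239.038, -550.295, 236.623] pointing down, gripper open.
Joint ranges: [-2.97, 2.97], [-1.01, 2.36], [0.21, 2.38], [-0.96, 4.11], [0.2, 2.71], [-2.98, 2.98]. Speed limits (rad/s): [2.39, 2.39, 3.14, 3.14, 3.14, 3.14].

## Interface

Orientations are given as a 3x3 rotation matrix whose columns are the frame's x, y, z axes.
In Python, from plant import ctrl, jaws, solve_ik, cams gives the robot as it stands. Calls block until the motion is done:
- ctrl.move_to(position, orientation): joint-space move of the TCP to a pose.
- ctrl.servo_line(position, rot=None, max_speed=150, f_stop=None): straight line of the TCP; rot=None keeps the orientation; max_speed is the mean speed in mm/s. With f_stop (N) it stops when the force on the tool has changed by that much, and returns True; else False.
- ctrl.move_joints(angles): joint-space move.
- jaws.move_gripper(opening, grip_force=None): finger opening in mm; grip_force is the grip in N (None keeps the last); returns when the fingers have stopped.
- ctrl.wait(seconds).
- solve_ik(position, orientation): joint angles nearest the present ones, or None.
- ctrl.get_state(): the state.
- cams.camera(name): name is "scene" or "top" or "wrist"; returns the picture (420x560x3 uint8, red, green, blue); there is no depth.
- cams.camera_params(name): a dict with "intrinsics" (3x3 intrinsics, pixels), "R" (3x3) and "t" (3): a world point X has camera coordinates R X + t. Camera axes: x right, y down, z forward; pixel columns grow to the right and rows downward; lengths in mm; the calibration is good to about 2 mm. The wrist camera is an equidistant fisheye: a pixel r from the principal point sees the ray r / f radians off the axis. A picture is of the moment at which its call begins: read the wrist's pose just before it. camera_params takes no time and is no camera call; for the wrist camera it gives the pose at the moment of the call.
A pose or a line that the arm cannot do raises ctrl.IKError and nothing moves.
- ctrl.job_done(): hands the job in, once; it reports no verdict.
The state is a dict: "clock": time; "qpos": joint angles; "qd": joint speeds; "joint_efforts": joint torques, N m; "tcp_pos": TCP position; "tcp_rot": TCP orientation; "ft_force": force on the tool from outside, world axes, zero at the start; "wrist_torque": the same for the moment, N m; "gripper_width": finger opening in mm.
Only numpy, scipy, OpenCV 4.12 (cv2) and the standard library are available. Lean on these libraries where they do the work, as an engineer would, in place of code of your own. Each camera call takes 0.05 s, during which the arm holds its last target.

## Task

Take the square white lidded dish by its top edge, pinching lid and base together so that they stay joined, out of the wire stand it leans in. Turn it over and set it in the empty wire stand so that the lid is now the underside, lying flat against the rest bars with the dish's lower edge on the ledge, and let go.

Things in the scene. Friction and masses are not known exactly. Their poses are not given: they have to be found in the camera images.
- dish (a point): Centre of the closed square white plastic dish, 100 x 100 x 22 mm, 0.11 kg (frame of its base). z points through it from base to lid, at the start 35 deg above level, to the robot's left; x points along the face down the slope, so the free top edge, leaning to the right, is 50 mm off along -x (base edge 46 mm); y level. Pinch the two broad faces, 22 mm apart, near the middle of the top edge.
- lid (a point): The dish's loose lid: 100 x 100 mm with an 11 mm skirt, set over the 92 x 92 x 19.5 mm base with 4 mm from rim to base wall (2.5 mm wall, 1.5 mm play); nothing holds it on. The point is the centre of the closed dish, with the axes of dish: within about 3 mm of dish while joined. Round dishes on the bench are not part of the job.
- seat (a point): On the fixed empty stand: where the middle of the dish's lower face shall lie, 146 mm above the worktop. z points out of the rest, 35 deg above level, to the robot's right; x down the slope; y level. The ledge is 50 mm off along x. A well-placed dish has its centre 11 mm off along z, its z axis opposite to this z, its x axis along this x.
- empty_stand: Empty wire stand, right of the like one that holds the dish; each turned up to 14 deg. Origin on the worktop, z up, x to the side it faces. Two 8 mm steel rest bars, centres 40 mm either side of the middle, reach from the ledge 76 mm up the slope, open between them save a cross bar at the ledge. Two ledge bars stick out 42 mm, ends turned up 13 mm. Grey foot 125 x 104 x 8 mm.
Not all that is in view belongs to the job. What is shaped like the empty_stand but pink is not meant. What is shaped like the part that bears lid but orange is not meant.

How it is judged (in metres and radians):
At the end, for the whole second after the job is handed in: The dish rests in the stand that was empty, lid underneath and square to the rest within 10 degrees, its centre 4 to 19 mm above the rest, within 20 mm of the seat sideways and up the slope, 15 mm down it; lid and base still joined (centres within 6 mm) (angle between dish's own z axis and vertical above 2 rad and angle between the z axis of dish and the z axis of seat, either way round below 0.175 rad and z of dish in the frame of seat between 0.004 and 0.019 m and x of dish in the frame of seat between -0.02 and 0.015 m and y of dish in the frame of seat between -0.02 and 0.02 m and distance between lid and dish below 0.006 m and linear speed of each of dish_base, dish_lid below 0.01 m/s); the robot touches nothing.
It fails at once if the lid comes off the base (their centres more than 12 mm apart) (distance between lid and dish above 0.012 m).
It also fails if it takes over 38 s, if anything falls off the work surface, if the arm or the gripper's body presses on something with over 40 N, if the wrist force passes 120 N, or if a joint passes its speed limit or range.

## Working session

There is one attempt and no reset: what is moved stays moved. The work goes in short steps, each a Python script; the robot and the scene stay as the last script left them, time stands still between calls to the robot, and variables do not carry over. Pictures are saved under pics/ and viewed, and the job is handed in when it is done.

```bash
ls; mkdir -p pics
python3 - <<'E'
from plant import ctrl,jaws,solve_ik,cams
import cv2,numpy as np
for n in ["scene","top"]:
    im=cams.camera(n); cv2.imwrite(f"pics/{n}0.png",im[:,:,::-1])
    p=cams.camera_params(n); print(n,p["intrinsics"].tolist(),p["R"].round(3).tolist(),p["t"].round(1).tolist(), (-p["R"].T@p["t"]).round(0))
s=ctrl.get_state(); print(s["clock"],s["tcp_rot"])
E
```

```text
pics
scene [[410.75719903173973, 0.0, 274.8366022542041], [0.0, 410.75719903173973, 213.5026137892095], [0.0, 0.0, 1.0]] [[0.667, -0.745, 0.001], [-0.493, -0.441, -0.75], [0.559, 0.5, -0.662]] [-441.8, 244.2, 1139.4] [-222. -791.  937.]
top [[383.90126648452656, 0.0, 283.69769601739796], [0.0, 383.90126648452656, 205.58138996208748], [0.0, 0.0, 1.0]] [[0.027, -1.0, -0.011], [-0.983, -0.024, -0.18], [0.18, 0.016, -0.984]] [-179.0, 496.1, 1178.8] [ 281. -186. 1247.]
0.1 [[ 9.17223105e-01  3.98373631e-01 -4.75649044e-04]
 [ 3.98373873e-01 -9.17221810e-01  1.55185676e-03]
 [ 1.81943137e-04 -1.61288503e-03 -9.99998683e-01]]
```

View pics/scene0.png

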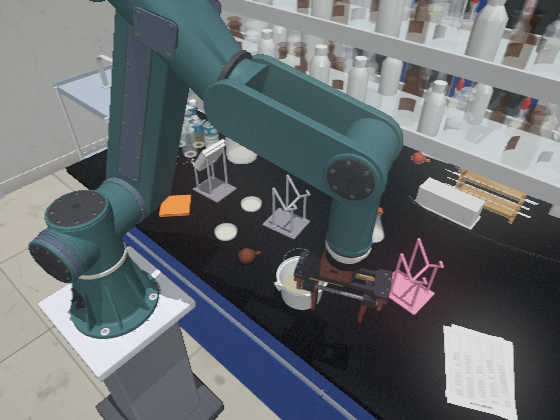

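View pics/top0.png

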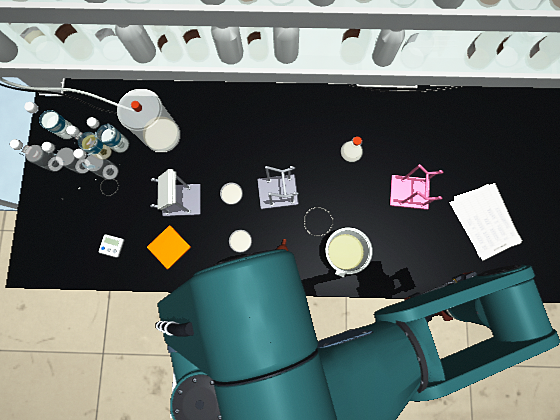

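The white dish is in the left stand (top 165,190; scene 213,155). The candidate stands are grey with the dish (top 180,195), grey empty (top 278,186; scene 287,212) and pink (top 411,187, not meant). The flat orange square (top 168,247) is the decoy. I'll confirm this in enlarged crops.

Run:
```python
import cv2,numpy as np
a=cv2.imread("pics/top0.png")[150:260,140:310]; b=cv2.imread("pics/scene0.png")[130:250,170:330]
cv2.imwrite("pics/c1.png",cv2.resize(a,None,fx=4.6,fy=4.6,interpolation=cv2.INTER_CUBIC))
cv2.imwrite("pics/c2.png",cv2.resize(b,None,fx=5,fy=5,interpolation=cv2.INTER_CUBIC))
```

```text
(no output)
```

View pics/c1.png

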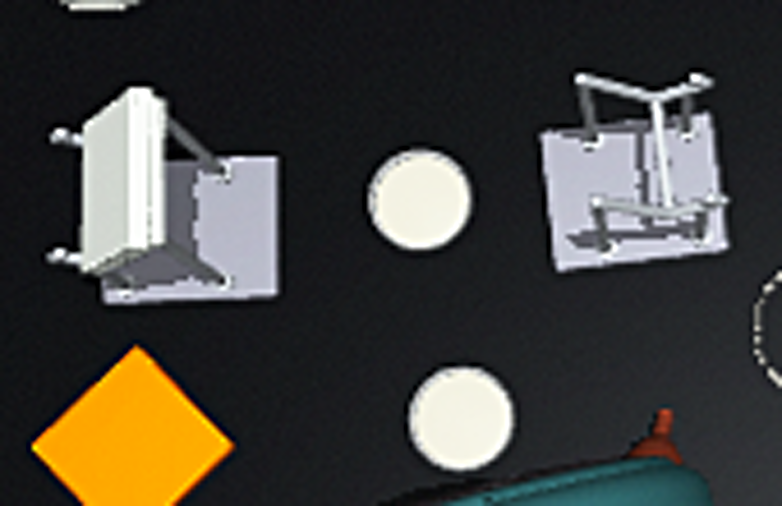

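View pics/c2.png

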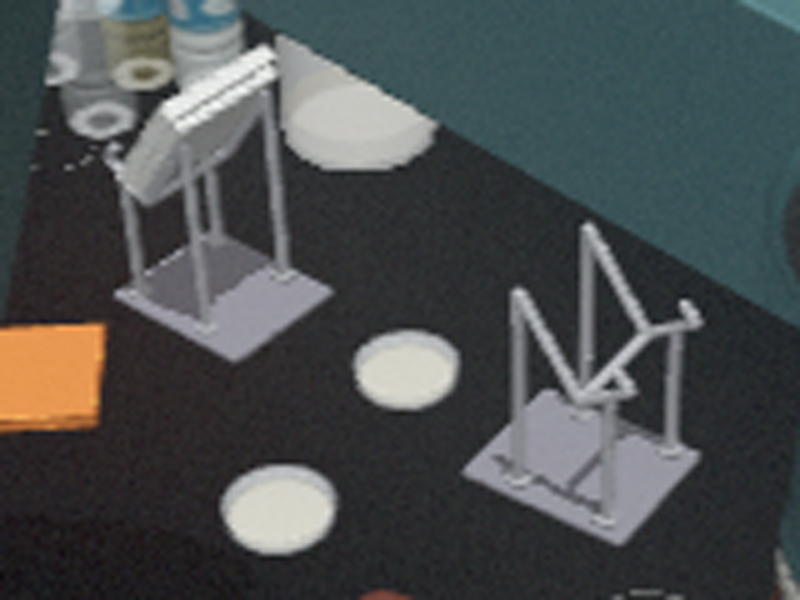

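Confirmed: the white dish is in the left grey stand with its top edge leaning right, and the grey empty stand is to its right. The orange square lies flat on the bench. Next come larger crops for corner picking.

Run:
```python
import cv2,numpy as np
def crop(n,u,v,w,h,f,o):
    a=cv2.imread(f"pics/{n}0.png")[v:v+h,u:u+w]
    a=cv2.resize(a,None,fx=f,fy=f,interpolation=cv2.INTER_CUBIC)
    a=np.clip(a.astype(float)*1.0,0,255).astype(np.uint8)
    for i in range(0,w,10): cv2.putText(a,str(u+i),(i*f,10),0,.35,(0,255,255),1); cv2.line(a,(i*f,0),(i*f,a.shape[0]),(0,90,90),1)
    for i in range(0,h,10): cv2.putText(a,str(v+i),(0,i*f+10),0,.35,(0,255,255),1); cv2.line(a,(0,i*f),(a.shape[1],i*f),(0,90,90),1)
    cv2.imwrite(f"pics/{o}.png",a)
crop("top",146,164,60,56,10,"g1"); crop("top",252,160,54,54,10,"g2")
crop("scene",188,132,54,58,10,"g3"); crop("scene",258,172,56,60,10,"g4")
```

```text
(no output)
```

View pics/g1.png

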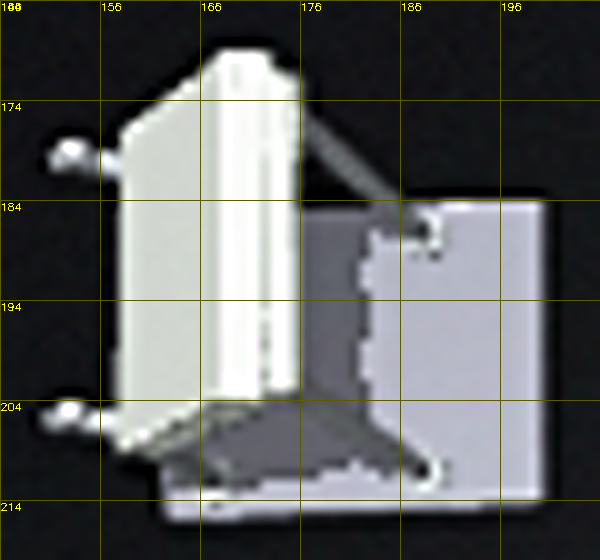

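View pics/g2.png

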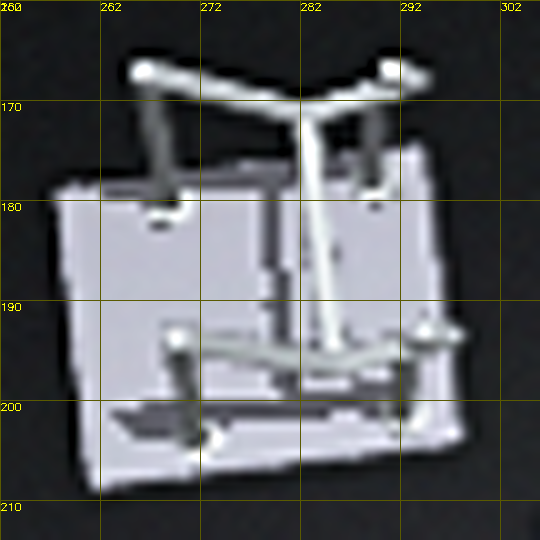

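View pics/g3.png

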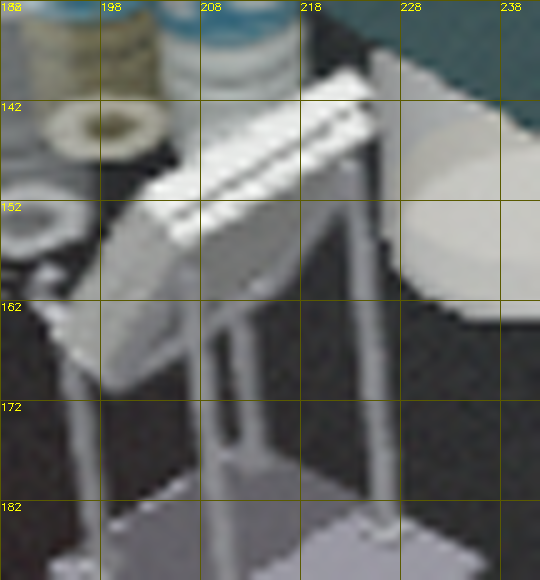

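View pics/g4.png

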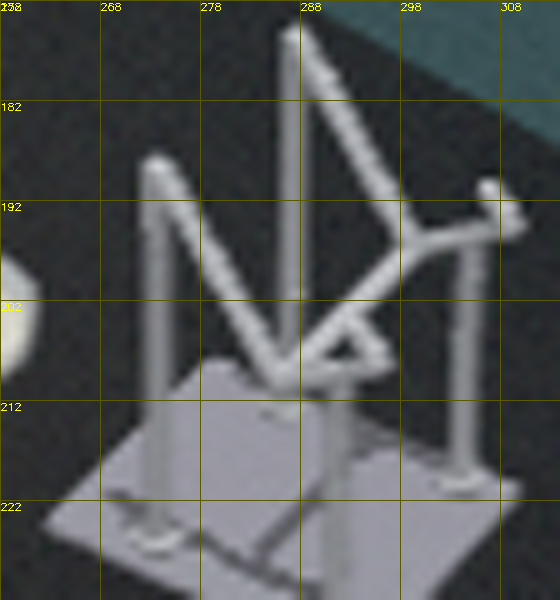

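```bash
cat > h.py <<'E'
import numpy as np, cv2
from plant import ctrl,jaws,solve_ik,cams
P={n:cams.camera_params(n) for n in ("top","scene")}
def ray(n,uv):
    p=P[n]; d=np.linalg.solve(p["intrinsics"],[uv[0]-.45,uv[1]-.45,1]); d=p["R"].T@d
    return -p["R"].T@p["t"], d/np.linalg.norm(d)
def plane(n,uv,z):
    c,d=ray(n,uv); return c+d*(z-c[2])/d[2]
def tri(a,b):
    c1,d1=ray("top",a); c2,d2=ray("scene",b)
    k=np.linalg.lstsq(np.c_[d1,-d2],c2-c1,rcond=None)[0]
    p,q=c1+k[0]*d1,c2+k[1]*d2
    return (p+q)/2, np.linalg.norm(p-q)
E
python3 - <<'E'
from h import *
np.set_printoptions(precision=1,suppress=True)
print("EMPTY")
for n,a,b in [("resttop far",(265.7,167.2),(286.8,175)),("resttop near",(269.7,194),(273.5,188.3)),("V far",(282.3,171),(299.3,196)),("V near",(284.8,196.2),(286,209.5))]:
    print(n,*tri(a,b))
for q in [(258.2,179),(294,174.7),(298.3,204),(261.5,209)]: print("foot",plane("top",q,8))
for q in [(265.7,167.2),(269.7,194)]: print("resttop@165",plane("top",q,165))
for q in [(282.3,171),(284.8,196.2)]: print("V@99.5",plane("top",q,99.5))
print("DISH")
for n,a,b in [("lid top far",(167.8,169),(222.8,138.8)),("lid top near",(166.5,204.5),(202,151)),("base far",(175.5,172),(225.7,143)),("base near",(175.3,203.5),(206,156.3))]:
    print(n,*tri(a,b))
for q in [(200.3,184.2),(200.3,213.8),(162.5,216)]: print("foot",plane("top",q,8))
for q in [(157.8,178),(157.8,208.8)]: print("lid bottom corners@z~111",plane("top",q,146-41+12.6-6.3))
E
```

```text
EMPTY
resttop far [ 592.  -111.7  167.1] 0.7168144922532402
resttop near [ 512.5 -126.2  167.2] 1.0902710615856694
V far [ 600.  -159.1  102.1] 1.4735118940437015
V near [ 521.6 -169.2  100.6] 2.5184334891064335
foot [596.3 -77.    8. ]
foot [ 613.9 -195.7    8. ]
foot [ 515. -212.    8.]
foot [495.4 -91.8   8. ]
resttop@165 [ 592.3 -111.3  165. ]
resttop@165 [ 512.6 -125.7  165. ]
V@99.5 [ 600.2 -158.6   99.5]
V@99.5 [ 520.9 -168.4   99.5]
DISH
lid top far [572.4 163.4 197.2] 3.1494641863805346
lid top near [471.1 156.6 199.4] 7.1817244587706535
base far [565.6 142.2 192.4] 3.3847670848468048
base near [474.8 138.7 184.9] 0.9842456501691673
foot [574.  114.8   8. ]
foot [474.5 108.3   8. ]
foot [464.1 231.9   8. ]
lid bottom corners@z~111 [565.9 221.4 111.3]
lid bottom corners@z~111 [470.4 213.2 111.3]
```

```bash
cat >> h.py <<'E'
S,C=np.sin(np.deg2rad(35)),np.cos(np.deg2rad(35))
def frame(h):  # z out of rest, x down slope
    h=np.array(h)/np.linalg.norm(h); z=np.r_[h*C,S]; x=np.r_[h*S,-C]; return np.c_[x,np.cross(z,x),z]
def deg(a): return np.deg2rad(a)
Rd=frame([-np.sin(deg(4.3)),np.cos(deg(4.3))]); pd=np.array([519,178,152.3])
Rs=frame([np.sin(deg(8.9)),-np.cos(deg(8.9))]); ps=np.array([555.8,-136.9,146.])
Rgoal=np.c_[Rs[:,0],-Rs[:,1],-Rs[:,2]]
def tool(Rdish,flip):  # tool z = dish x, tool y = +-dish z
    y=Rdish[:,2]*flip; z=Rdish[:,0]; return np.c_[np.cross(y,z),y,z]
def proj(n,X):
    p=P[n]; c=p["R"]@X+p["t"]; u=p["intrinsics"]@(c/c[2]); return u[:2]
E
python3 - <<'E'
from h import *
np.set_printoptions(precision=3,suppress=True)
im={n:cv2.imread(f"pics/{n}0.png") for n in P}
for n,(u,v,w,h) in dict(top=(146,160,160,60),scene=(185,130,130,100)).items():
    f=5 if n=="top" else 5
    a=cv2.resize(im[n][v:v+h,u:u+w],None,fx=f,fy=f,interpolation=cv2.INTER_CUBIC)
    def pt(X): q=(proj(n,X)-[u,v]+.5)*f; return tuple(int(round(t)) for t in q)
    for zz,col in ((11,(0,0,255)),(-11,(0,255,0))):
        r=50 if zz>0 else 46
        q=[pt(pd+Rd@[sx*r,sy*r,zz]) for sx,sy in((1,1),(1,-1),(-1,-1),(-1,1))]
        cv2.polylines(a,[np.array(q)],True,col,1)
    for sy in(-40,40): cv2.line(a,pt(ps+Rs@[54,sy,-4]),pt(ps+Rs@[-26,sy,-4]),(0,0,255),1); cv2.line(a,pt(ps+Rs@[54,sy,-4]),pt(ps+Rs@[54,sy,38]),(0,255,0),1)
    cv2.imwrite(f"pics/o_{n}.png",a)
for fl in (1,-1):
    for nm,R,p,g in (("dish",Rd,pd,Rd),("goal",Rgoal,ps+Rs@[0,0,11],Rgoal)):
        T=tool(R,fl)
        for dx in (-35,-130,-180):
            print(fl,nm,dx,(p+R[:,0]*dx).round(0),solve_ik(p+R[:,0]*dx,T))
E
```

```text
1 dish -35 [521. 158. 181.] [-0.225  0.416  1.776  0.622  1.225 -2.17 ]
1 dish -130 [525. 104. 259.] [-0.32   0.334  1.671  0.565  1.426 -2.133]
1 dish -180 [527.  75. 300.] [-0.368  0.303  1.604  0.545  1.532 -2.119]
1 goal -35 [ 554. -126.  181.] [ 0.025  0.403  1.799 -0.745  0.996 -1.264]
1 goal -130 [546. -72. 259.] [ 0.129  0.307  1.713 -0.665  1.192 -1.321]
1 goal -180 [541. -44. 300.] [ 0.183  0.268  1.655 -0.637  1.3   -1.341]
-1 dish -35 [521. 158. 181.] [-0.225  0.416  1.776  0.622  1.225  0.971]
-1 dish -130 [525. 104. 259.] [-0.32   0.334  1.671  0.565  1.426  1.009]
-1 dish -180 [527.  75. 300.] [-0.368  0.303  1.604  0.545  1.532  1.023]
-1 goal -35 [ 554. -126.  181.] [ 0.025  0.403  1.799 -0.745  0.996  1.877]
-1 goal -130 [546. -72. 259.] [ 0.129  0.307  1.713 -0.665  1.192  1.821]
-1 goal -180 [541. -44. 300.] [ 0.183  0.268  1.655 -0.637  1.3    1.801]
```

View pics/o_top.png

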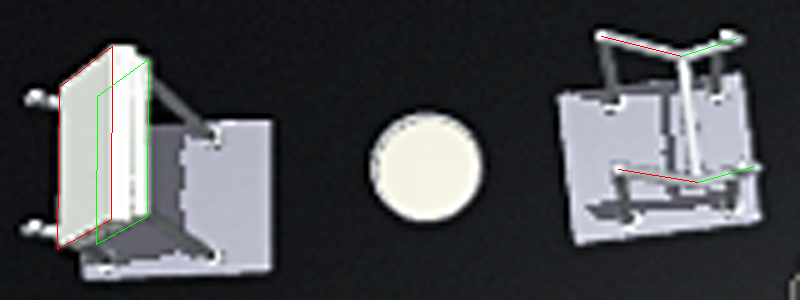

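View pics/o_scene.png

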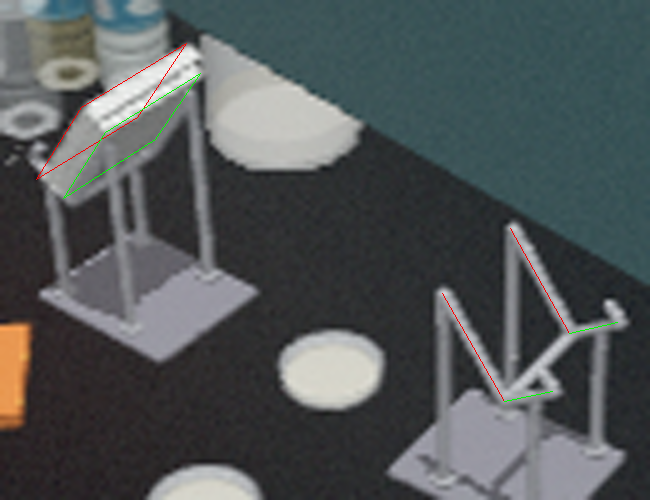

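The overlay fits both objects to about 1 px: the dish near (519, 177, 152) and the seat near (556, -137, 146). Next I move to the pregrasp pose and check it with the wrist camera.

```bash
sed -i 's/pd=np.array(\[519,178,152.3\])/pd=np.array([519,177,151.7])/' h.py
python3 - <<'E'
from h import *
s=ctrl.get_state(); p=s["tcp_pos"]
ctrl.servo_line(np.array([p[0]+60,p[1]+60,330]),max_speed=200)
ctrl.move_to(pd+Rd[:,0]*-130,tool(Rd,-1))
jaws.move_gripper(60,5)
q=cams.camera_params("wrist"); im=cams.camera("wrist")
cv2.imwrite("pics/w1.png",im[:,:,::-1]); np.savez("w1.npz",**q)
s=ctrl.get_state(); print(s["clock"],s["tcp_pos"],pd+Rd[:,0]*-130,s["gripper_width"],s["ft_force"])
print(q)
E
```

```text
3.825 [524.5888236  102.66249905 258.19924283] [524.59078402 102.64495361 258.18976576] 59.64290980504322 [-0.33594238  0.08363408 -0.00075235]
{'intrinsics': array([[325.1922621 ,   0.        , 286.58049773],
       [  0.        , 325.1922621 , 209.10283987],
       [  0.        ,   0.        ,   1.        ]]), 'R': array([[ 0.06121586, -0.81697078, -0.57342076],
       [-0.9470165 , -0.229018  ,  0.22518993],
       [-0.31529727,  0.52925373, -0.78770434]]), 't': array([199.86921053, 493.82918932, 477.0840277 ])}
```

View pics/w1.png

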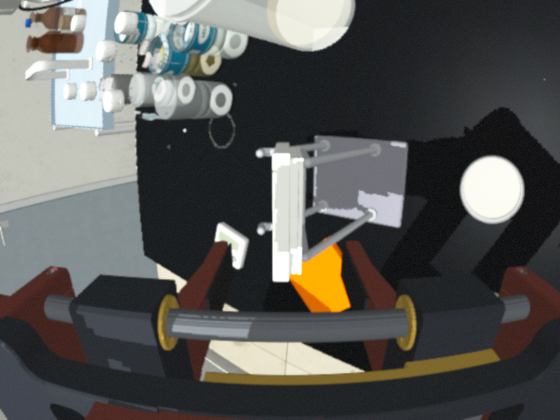

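The dish is seen edge-on between the fingers (cols 272–302, rows 145–280), close to centred. I'll compare it with the projected model.

Run:
```python
from h import *
q=np.load("w1.npz"); K,R,t=q["intrinsics"],q["R"],q["t"]
def wp(X):
    c=R@X+t; return cv2.fisheye.distortPoints(np.array([[[c[0]/c[2],c[1]/c[2]]]]),K,np.zeros(4)).ravel()
im=cv2.imread("pics/w1.png"); u,v,w,h=230,120,110,180; f=3.3
f=3.3; a=cv2.resize(im[v:v+h,u:u+w],None,fx=f,fy=f,interpolation=cv2.INTER_CUBIC)
for zz,col in ((11,(0,0,255)),(0,(255,0,0)),(-11,(0,200,0))):
    r=46 if zz<0 else 50
    for sx in (-1,1):
        l=[wp(pd+Rd@[sx*r,sy*r,zz]) for sy in(-1,1)]; print(zz,sx,np.round(l,1).tolist())
        if sx<0: cv2.line(a,*[tuple(int(k) for k in (np.array(m)-[u,v]+.5)*f) for m in l],col,1)
cv2.imwrite("pics/w1o.png",a)
s=ctrl.get_state(); print(wp(s["tcp_pos"]+s["tcp_rot"]@[0,0,14]))
```

```text
11 -1 [[271.0, 154.4], [272.8, 282.0]]
11 1 [[275.7, 143.5], [276.4, 237.2]]
0 -1 [[286.6, 154.3], [286.7, 282.0]]
0 1 [[286.6, 143.5], [286.6, 237.2]]
-11 -1 [[302.0, 159.3], [300.4, 275.2]]
-11 1 [[297.7, 147.8], [297.0, 235.0]]
[286.67381108 260.05904374]
```

View pics/w1o.png

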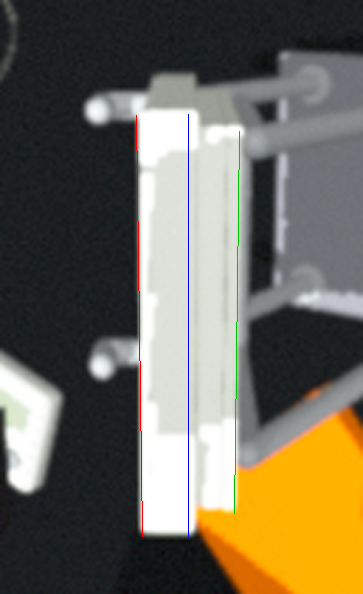

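The model matches within 1 px, so I'll go in, close lightly and check.

Run:
```python
from h import *
T=tool(Rd,-1)
hit=ctrl.servo_line(pd+Rd[:,0]*-35,max_speed=80,f_stop=6); print("hit",hit)
f0=ctrl.get_state()["ft_force"]
jaws.move_gripper(10,5)
s=ctrl.get_state(); print(s["clock"],s["gripper_width"],T.T@(s["ft_force"]-f0),s["tcp_pos"]-(pd+Rd[:,0]*-35))
```

```text
hit False
5.8417 21.86829982716545 [-1.38058153 -0.01198026 -0.22879071] [ 0.01313022 -0.08849715 -0.00821091]
```

Run:
```python
from h import *
jaws.move_gripper(10,30); s=ctrl.get_state(); print(s["gripper_width"]); p=s["tcp_pos"]
ctrl.servo_line(p-Rd[:,0]*25+Rd[:,2]*3,max_speed=50)
ctrl.servo_line(p-Rd[:,0]*40+[0,0,60],max_speed=100)
q=cams.camera_params("wrist"); im=cams.camera("wrist"); cv2.imwrite("pics/w2.png",im[:,:,::-1]); np.savez("w2.npz",**q)
im=cams.camera("scene"); cv2.imwrite("pics/s2.png",im[:,:,::-1])
s=ctrl.get_state(); print(s["clock"],s["gripper_width"],s["ft_force"])
a=cv2.imread("pics/w2.png")[100:330,190:390]; b=cv2.imread("pics/s2.png")[70:190,150:270]
cv2.imwrite("pics/c3.png",np.hstack([cv2.resize(a,(400,460)),cv2.resize(b,(400,460),interpolation=2)]))
```

```text
21.77070314656934
7.675 21.86893445313605 [ 0.30762355 -0.6454523  -2.47921698]
```

View pics/c3.png

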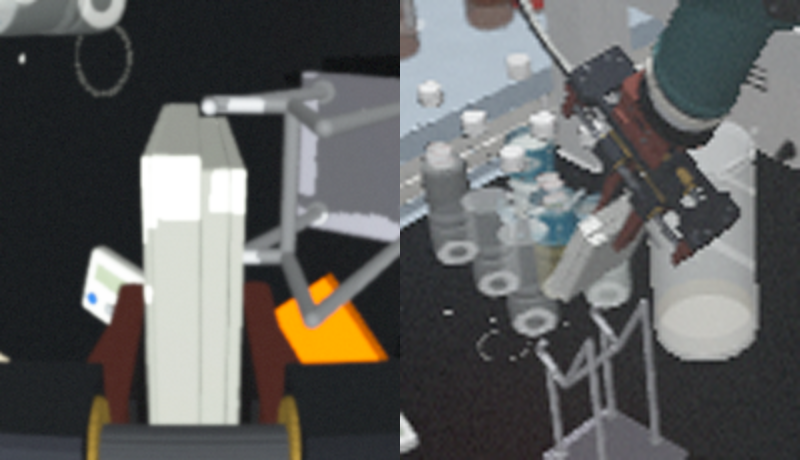

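The dish is held square and closed with the lid seated, and the stand is free. Next is the transfer and turn-over.

```bash
cat >> h.py <<'E'
Tg=tool(Rgoal,-1)
def seat(x,y,z): return ps+Rs@np.array([x-35,y,z])   # TCP for dish centre at seat coords
E
python3 - <<'E'
from h import *
from scipy.spatial.transform import Rotation as Ro, Slerp
s=ctrl.get_state()
mid=Slerp([0,1],Ro.from_matrix([s["tcp_rot"],Tg]))(.5).as_matrix()
ctrl.servo_line(np.array([535,30,335.]),rot=mid,max_speed=110)
ctrl.servo_line(seat(-90,0,16),rot=Tg,max_speed=110)
s=ctrl.get_state(); print(s["clock"],s["gripper_width"],s["ft_force"],s["tcp_pos"]-seat(-90,0,16))
q=cams.camera_params("wrist"); im=cams.camera("wrist"); cv2.imwrite("pics/w3.png",im[:,:,::-1]); np.savez("w3.npz",**q)
b=cams.camera("scene")[:,:,::-1]; cv2.imwrite("pics/s3.png",b)
def wp(X):
    c=q["R"]@X+q["t"]; return cv2.fisheye.distortPoints(np.array([[[c[0]/c[2],c[1]/c[2]]]]),q["intrinsics"],np.zeros(4)).ravel()
a=cv2.imread("pics/w3.png")
for sy in(-40,40):
    l=[tuple(int(round(k)) for k in wp(ps+Rs@m)) for m in ([-26,sy,-4],[54,sy,-4],[54,sy,38])]
    cv2.polylines(a,[np.array(l)],False,(0,0,255),1)
c=s["tcp_pos"]+Tg@[0,0,35]
for r,zz in((50,11),(46,-11)):
    l=[tuple(int(round(k)) for k in wp(c+Rgoal@[r,sy,zz])) for sy in(-r,r)]
    cv2.line(a,*l,(0,255,0),1)
cv2.imwrite("pics/w3o.png",cv2.resize(a[80:330,130:430],None,fx=2,fy=2,interpolation=2))
cv2.imwrite("pics/s3c.png",cv2.resize(b[100:260,200:360],None,fx=3.5,fy=3.5,interpolation=2))
E
```

```text
10.3 21.712020955446825 [ 0.0543598  -0.96993369 -0.90294929] [0.43754423 0.07156344 0.47405691]
```

View pics/w3o.png

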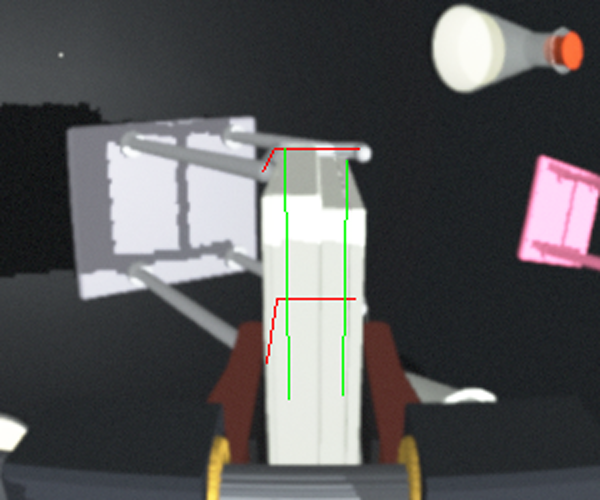

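View pics/s3c.png

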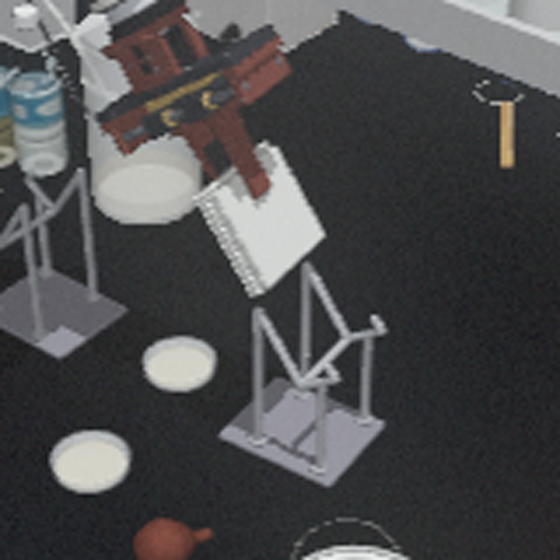

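The dish is over the empty stand with its lid side (left half in the wrist view) toward the rest, and the model agrees with the picture. I'll lower along the slope, a few mm off the bars.

Run:
```python
from h import *
print(ctrl.servo_line(seat(-12,0,15),rot=Tg,max_speed=80,f_stop=10))
f0=ctrl.get_state()["ft_force"]
print(ctrl.servo_line(seat(5,0,15),rot=Tg,max_speed=15,f_stop=4))
s=ctrl.get_state(); print(s["clock"],s["gripper_width"],Rs.T@(s["ft_force"]-f0),Rs.T@(s["tcp_pos"]-ps)+[35,0,0])
b=cams.camera("scene")[:,:,::-1]; t=cams.camera("top")[:,:,::-1]; cv2.imwrite("pics/s4.png",b)
cv2.imwrite("pics/s4c.png",np.hstack([cv2.resize(b[150:250,240:340],None,fx=4,fy=4,interpolation=2),cv2.resize(t[140:240,230:330],None,fx=4,fy=4,interpolation=2)]))
```

```text
False
True
12.3917 21.983264853319866 [-5.01902053  1.32993147  1.63653746] [ 1.92889564  0.14059338 14.90505173]
```

View pics/s4c.png

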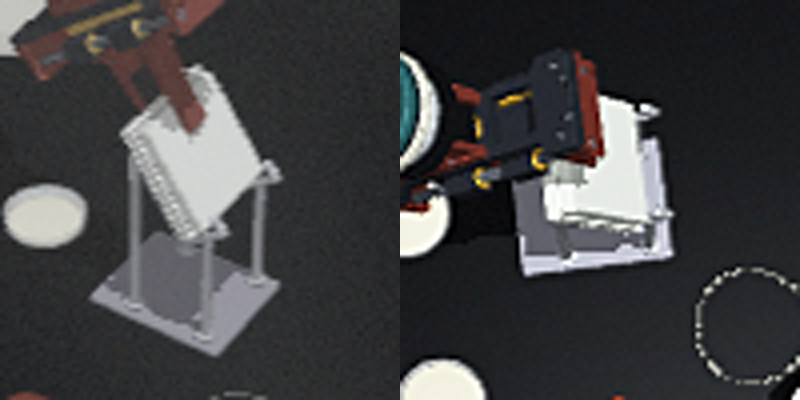

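The dish has reached the ledge at x ≈ 2 mm, as expected. I'll ease it against the rest bars, then release gently.

Run:
```python
from h import *
p=ctrl.get_state()["tcp_pos"]
ctrl.servo_line(p-Rs[:,0]*0.8,max_speed=10)
f0=ctrl.get_state()["ft_force"]
p=ctrl.get_state()["tcp_pos"]
print(ctrl.servo_line(p-Rs[:,2]*9,max_speed=12,f_stop=3))
s=ctrl.get_state(); print(s["clock"],s["gripper_width"],Rs.T@(s["ft_force"]-f0),Rs.T@(s["tcp_pos"]-ps)+[35,0,0])
```

```text
True
13.1833 21.317576107045497 [-1.81268582 -0.01700336  3.36719036] [ 1.5471348  -0.29115612 12.73610607]
```

Run:
```python
from h import *
jaws.move_gripper(10,4)
s=ctrl.get_state(); print(s["gripper_width"],s["ft_force"])
jaws.move_gripper(25); jaws.move_gripper(34); jaws.move_gripper(56)
ctrl.wait(0.2)
im=cams.camera("wrist"); cv2.imwrite("pics/w5.png",im[:,:,::-1])
b=cams.camera("scene")[:,:,::-1]; cv2.imwrite("pics/s5.png",b)
s=ctrl.get_state(); print(s["clock"],s["gripper_width"],s["ft_force"])
cv2.imwrite("pics/s5c.png",np.hstack([cv2.resize(b[150:250,240:340],None,fx=4,fy=4,interpolation=2),cv2.resize(im[110:310,190:390,::-1],None,fx=2,fy=2,interpolation=2)]))
```

```text
22.155646322144502 [ 0.93396436 -0.13438673  2.37187401]
14.9333 55.90043664367422 [-0.37237333  0.80966703 -0.31168192]
```

View pics/s5c.png

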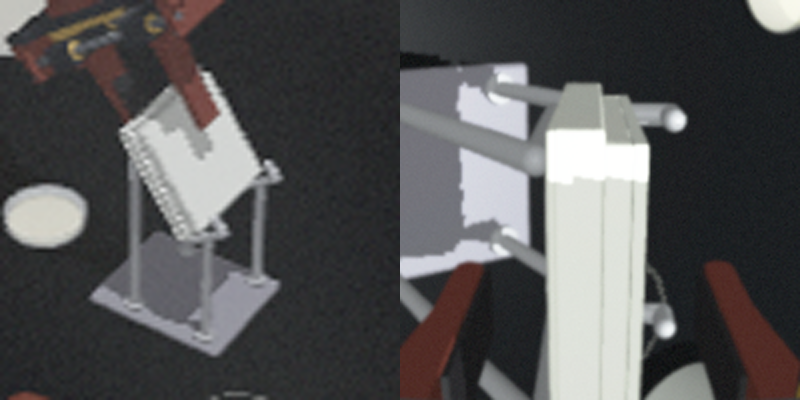

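The dish has been released and lies against the rest bars with clearance on both fingers. I'll retreat along the slope and verify.

Run:
```python
from h import *
p=ctrl.get_state()["tcp_pos"]
print(ctrl.servo_line(p-Rs[:,0]*95,max_speed=90,f_stop=8))
q=cams.camera_params("wrist"); im=cams.camera("wrist"); cv2.imwrite("pics/w6.png",im[:,:,::-1])
p=ctrl.get_state()["tcp_pos"]
ctrl.servo_line(p+[-60,130,120],max_speed=150)
b=cams.camera("scene")[:,:,::-1].copy(); t=cams.camera("top")[:,:,::-1].copy(); cv2.imwrite("pics/s6.png",b);cv2.imwrite("pics/t6.png",t)
def wp(X):
    c=q["R"]@X+q["t"]; return cv2.fisheye.distortPoints(np.array([[[c[0]/c[2],c[1]/c[2]]]]),q["intrinsics"],np.zeros(4)).ravel()
def draw(img,u,v,w,f,pj):
    a=cv2.resize(np.ascontiguousarray(img[v:v+w,u:u+w]),None,fx=f,fy=f,interpolation=2)
    for zz,r,col in((11,50,(0,0,255)),(-11,46,(0,200,0))):
        l=[((pj(ps+Rs@[0,0,11]+Rgoal@[sx*r,sy*r,zz])-[u,v]+.5)*f).round().astype(int) for sx,sy in((1,1),(1,-1),(-1,-1),(-1,1))]
        cv2.polylines(a,[np.array(l)],True,col,1)
    return cv2.resize(a,(400,400)) if a.shape[0]!=400 else a
o=[draw(b,240,150,80,5,lambda X:proj("scene",X)),draw(t,240,140,80,5,lambda X:proj("top",X))]
cv2.imwrite("pics/f1.png",np.hstack(o)); cv2.imwrite("pics/f2.png",draw(im[:,:,::-1],220,110,160,2.5,wp))
print(ctrl.get_state()["clock"],ctrl.get_state()["tcp_pos"])
```

```text
False
17.6833 [484.59038161  54.91794575 376.70176041]
```

View pics/f1.png

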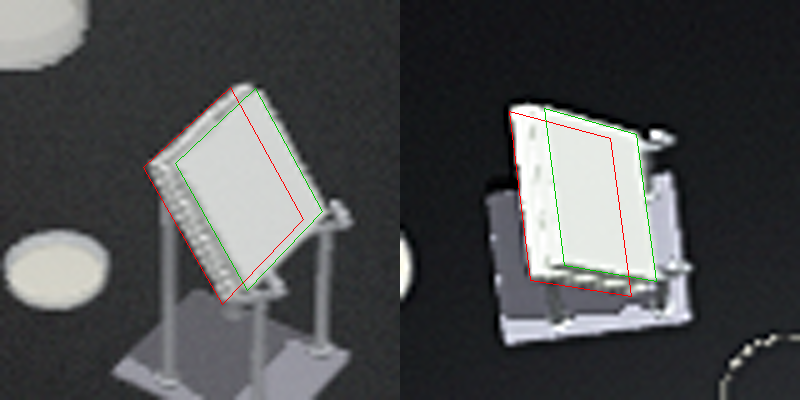

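View pics/f2.png

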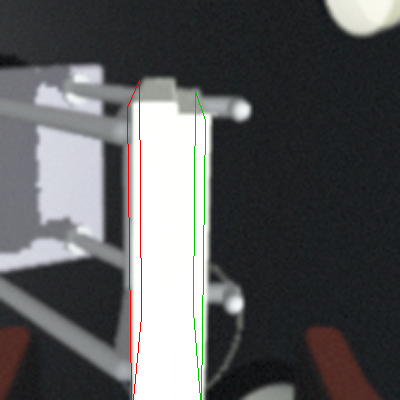

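The model of a well-placed dish overlays the pictures within about 1–2 px in all three views. The lid is underneath, the dish is closed, and the robot is clear. I'm handing it in.

```bash
python3 -c "
from plant import ctrl
ctrl.job_done(); print(ctrl.get_state()['clock'])"
```

```text
the job is handed in; nothing more can be done
the job is handed in; nothing more can be done
```

The white dish is now in the stand that was empty, lid underneath and lower edge on the ledge, and I have handed the job in. I took it out by the middle of its top edge with a 30 N grip, turned it over in the air and lowered it to the ledge. I then eased it against the rest bars and let go, with the last move ending at 17.7 s of the 38 s allowed.

**Position:** after the retreat, the dish matched the drawn outline of a well-placed dish to about 1–2 px (2–4 mm) in the scene, top and wrist views.

**Lid and base:** they looked joined in every view. The jaw width stayed at 21.3–22.2 mm against the 22 mm dish thickness throughout the grip.

**Disagreement:** with the dish pressed against the bars, the arm put its centre 12.7 mm above my estimated rest plane instead of the ideal 11 mm. That is within the roughly 2 mm calibration error and the allowed 4–19 mm.

**Robot:** at hand-in the gripper stood well clear of the dish and the stand. The job reports no verdict, so the pictures and these readings are the only confirmation I have. No check failed.

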